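# Show the apprentice the tool and the place for the next carving cut

### The job

Show the apprentice carver the next cut, touching nothing. From straight above, point with the fingertips at the fanned-out blade end of the fishtail gouge in the tool tray, two to three centimetres above it, for two seconds. Then rise well clear, so that you point at no other tool or carving on the way, come down to point in the same way at the middle of the one round boss on the panel that is still plain and uncarved, stay two seconds and finish there, still pointing at it.

Things in the scene. Friction and masses are not known exactly. Their poses are not given: they have to be found in the camera images.
- fishtail_gouge_blade (a point): Middle of the fanned blade end of the fishtail gouge (point at it first): wood-handled carving gouge 245 mm long; its 9 mm steel shank widens over the last 45 mm to a fan 34 mm wide. Loose in one tray compartment, handle towards the robot. The point is on the blade's centre line, 18 mm short of the cutting edge; x runs to that edge. Blade top within 6 mm of this height; handle top 35 mm above the bench.
- straight_gouge_blade (a point): Bystander: middle of the blade of a straight gouge, 245 mm long, same wooden handle, steel blade of one narrow width (12 mm) to its square end. Loose in the tray, x towards its cutting end.
- skew_chisel_blade (a point): Bystander: middle of the blade of a skew chisel, 245 mm long, same wooden handle, flat blade of one width (18 mm) with a slanting end. Loose in the tray, x towards its cutting end.
- carving_knife_blade (a point): Bystander: middle of the blade of a carving knife, 200 mm long, plump dark handle without ferrule, short pointed blade 70 mm long and 13 mm wide. Loose in the tray, x towards its point.
- tool_tray: Open wooden tray, fixed, 290 mm long (its x, the way the tools lie) by 232 mm wide, rim 24 mm high; three low dividers make four lengthwise compartments about 50 mm wide, 54 mm apart centre to centre, floor 6 mm above the bench. Any tool may be in any compartment. Origin: centre of its underside, on the bench (z = 0).
- boss_top (a point): Centre of the flat top of the plain boss (the place to point at second): a round disc 56 mm across standing 10 mm proud of the panel's ground, still flat and smooth, without any carving. Fixed on the panel, in any of its four places. Its top is 45 mm above the bench.
- rosette_top (a point): Bystander: centre of the carved rosette on the panel, about as wide as the boss (54 mm) but finished with six petals and a round button; its button is about 47 mm above the bench.
- grapes_top (a point): Bystander: centre of the carved bunch of grapes on the panel, about 60 mm long and 60 mm wide, made of many small round berries; its top is about 45 mm above the bench.
- leaf_top (a point): Bystander: centre of the carved five-lobed vine leaf on the panel, about 60 mm across, with carved veins; its top is about 45 mm above the bench.
- panel: Relief-carving panel 200 mm (x) by 230 mm (y), wedged between battens on a holding board 270 by 300 mm; fixed. Carved ground 35 mm above the bench, raised border with white paper 46 mm above it. Boss, rosette, grapes and leaf stand on it in a two by two pattern, 86 mm apart along x, 104 mm along y, in any order. Origin: centre of the underside.
- mallet_mid (a point): Bystander: middle of a round carver's mallet of dark wood standing loose on its head, 94 mm across and 245 mm tall; this point is on its axis 120 mm above the bench.
There are look-alikes about, which are no part of the job. What is shaped like the part that bears fishtail_gouge_blade but orange is not meant.

How it is judged:
By the outcome, as a careful person would: the job done as asked, in the order asked, and still so for the second after the job is handed in, with the robot touching nothing.
It also fails if it takes over 43 s, if anything falls off the work surface, if the arm or the gripper's body presses on something with over 40 N, if the wrist force passes 120 N, or if a joint passes its speed limit or range.

### The arm

A 6-joint arm with a two-finger parallel gripper is mounted at the origin on the work surface. World frame = base frame: x ahead of the robot, y to its left, z up, the work surface at z = 0. Lengths are in m, angles in rad, forces in N, time in s.
With the tool pointing down it reaches from about 0.3 to 0.775 m from the base axis. Payload 14.6 kg.
Tool frame: the origin (TCP) lies on the centre line of the jaws, within the pads' length; the fingertips stand 25 mm ahead of it and the grasp point (between the pads) lies 6 mm ahead of it (ctrl.tip_reach is the distance from the TCP to the fingertips, in m); z points along the fingers, y is the line along which they close (so a half turn about z gives the same grasp; the last joint's range is limited). The gripper opens to 94 mm and grips with 3 to 60 N. Pads are 16 mm wide; open, the fingers measure 119 mm over their backs; the gripper's body (75 mm by 177 mm) begins 78 mm behind the grasp point.
Start: joints at [-0.067, 0.3, 1.521, -0, 1.321, -0.067], TCP at [0.55, -0, 0.23] pointing down, gripper open.
Joint ranges: [-3.03, 3.03], [-0.79, 2.21], [0.23, 2.52], [-1.04, 4.18], [0, 3.07], [-2.55, 2.55]. Speed limits (rad/s): [2.22, 2.22, 2.57, 3.14, 3.14, 3.14].

### API

Orientations are given as [roll, pitch, yaw] about the fixed x, y, z axes, in that order (R = Rz(yaw) Ry(pitch) Rx(roll)).
In Python, from station import ctrl gives the robot as it stands. The module is installed in compiled form; this text tells all that it offers.
- The arm moves only by the tool apply_moves, never from a script. Its argument "deltas" is a list of rows, each a list of 7 numbers: the closure in counts, from 0 (fully open) to 255 (shut), then the shift along the world's x, y, z in cm, then the turn, a rotation vector about the world's x, y, z in rad. In form: [[jaw, tx, ty, tz, ax, ay, az], ...]. A call has 1 to 10 rows; each row shifts and turns the commanded pose from where the row before left it; what a row does not reach is not made up. A row lasts 1/10 s, in which the tool goes at most 50 mm and 8.59 degrees, less where a joint would pass 70% of its speed; a pose out of reach is approached as far as the arm can. A call with a gripper value outside its range is refused whole. The fingers move at their own pace and stop on an object; "grip_force" is the grip in N (left out, the last holds). Time passes only in rows, so rows that do not move let the fingers close. It gives the time, the measured TCP pose, the force, the opening and the grip force at its end, in the units of the state.
- ctrl.get_obs(): the state, without advancing time (a new reading comes with each control period).
- ctrl.camera(name): name is "scene" or "side" or "wrist"; returns a dict with "img" (400x640x3 uint8, red, green, blue), "K" (3x3 intrinsics, pixels), "pose" (4x4, takes a point from camera to world coordinates); the wrist camera has in their place "hand_eye" (4x4, takes a point from camera to tool coordinates, whose origin is the TCP and whose axes are the flange's). Camera axes: x right, y up, looking along -z (the intrinsics and any distortion apply to the point x, -y, -z); pixel columns grow to the right and rows downward; lengths in m; the calibration is good to about 2 mm. A picture is of the moment at which its call begins: read the wrist's pose just before it. There is no depth.
- ctrl.hand_in(): hands the job in; it is judged then, once.
The state is a dict: "time_s": time; "qpos": joint angles; "joint_vel": joint speeds; "tau": joint torques, N m; "ee_pos": TCP position; "eef_rot": TCP orientation; "force": force on the tool from outside, world axes, zero at the start; "moment": the same for the moment, N m; "grip_width": finger opening in m; "grip_force": force on a finger pad.
Only numpy, scipy, OpenCV 4.12 (cv2) and the standard library are available. Lean on these libraries where they do the work, as an engineer would, in place of code of your own. Each camera call takes 0.05 s, during which the arm holds its last target. There are 200 camera calls.

## Working session

There is one attempt and no reset: what is moved stays moved. The work goes in short steps, Python scripts to look and compute and a tool call to move; the robot and the scene stay as the last step left them, time stands still between calls to the robot, and variables do not carry over. Pictures are saved under pics/ and viewed, at most 10 in all, crops included, and the job is handed in when it is done.

Besides the shell and the picture viewer there is one more tool, called after "Call:" as name([rows], argument=value, ...), one row to a line, values as JSON. apply_moves: Moves the arm, as the interface text tells. Its arguments: {"type":"object","properties":{"deltas":{"type":"array"},"grip_force":{"type":"number"}},"required":["deltas"]}

```bash
mkdir -p pics; cat > h.py <<'E'
import numpy as np, cv2
from station import ctrl
from scipy.spatial.transform import Rotation as R
def grab(n):
    o=ctrl.get_obs(); c=ctrl.camera(n)
    if n=="wrist":
        T=np.eye(4); T[:3,:3]=R.from_euler('xyz',o["eef_rot"]).as_matrix(); T[:3,3]=o["ee_pos"]
        P=T@np.array(c["hand_eye"])
    else: P=np.array(c["pose"])
    return c["img"],np.array(c["K"]),P,c
def hit(u,v,K,P,z):
    d=P[:3,:3]@(np.array([1,-1,-1])*(np.linalg.inv(K)@[u,v,1])); o=P[:3,3]
    return o+d*(z-o[2])/d[2]
E
python3 - <<'E'
from h import *
import pickle
D={}
for n in("scene","wrist","side"):
    i,K,P,c=grab(n); cv2.imwrite(f"pics/{n}0.png",i[:,:,::-1]); D[n]=(i,K,P)
    print(n,[k for k in c if k!="img"],P[:3,3].round(3),K[0,0])
pickle.dump(D,open("d0.pkl","wb")); o=ctrl.get_obs();print(o["time_s"],o["ee_pos"],o["eef_rot"])
E
```

```text
scene ['K', 'pose'] [1.266 0.174 1.528] 401.02579373828576
wrist ['K', 'hand_eye'] [0.549 0.077 0.384] 358.5253664626332
side ['K', 'pose'] [0.125 0.883 1.192] 458.5725600997775
0.15 [5.49845802e-01 1.19844938e-06 2.30023667e-01] [-3.14079119e+00 -1.89444665e-05  1.57082297e+00]
```

View pics/scene0.png

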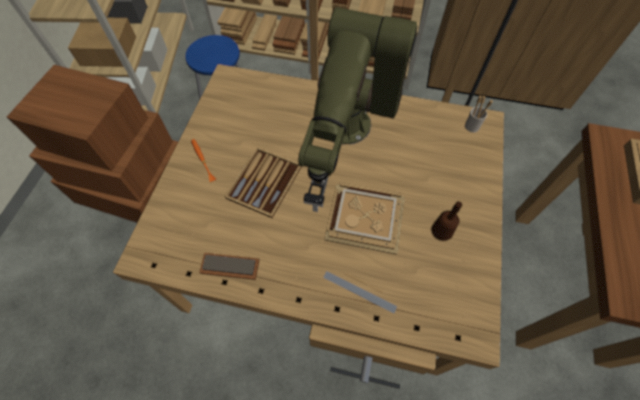

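View pics/wrist0.png

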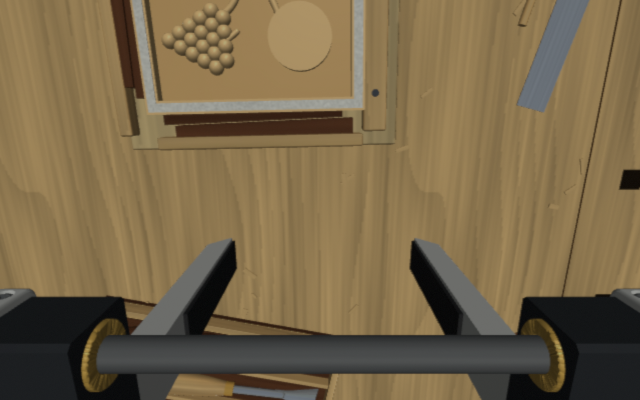

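The scene view shows the tray at (264,183), the panel at (365,215) and an orange look-alike at (203,160). In the wrist view the plain boss is at (300,36).

```bash
python3 - <<'E'
from h import *
import pickle
D=pickle.load(open("d0.pkl","rb"))
i,K,P=D["scene"]
cv2.imwrite("pics/crop.png",cv2.resize(i[140:225,215:310,::-1],None,fx=6,fy=6,interpolation=cv2.INTER_CUBIC))
for p in [(264,183),(353,220)]: print(hit(*p,K,P,.03).round(3))
i,K,P=D["wrist"]; print(hit(300,36,K,P,.045).round(3))
E
```

```text
[ 0.433 -0.275  0.03 ]
[0.521 0.138 0.03 ]
[0.528 0.136 0.045]
```

View pics/crop.png

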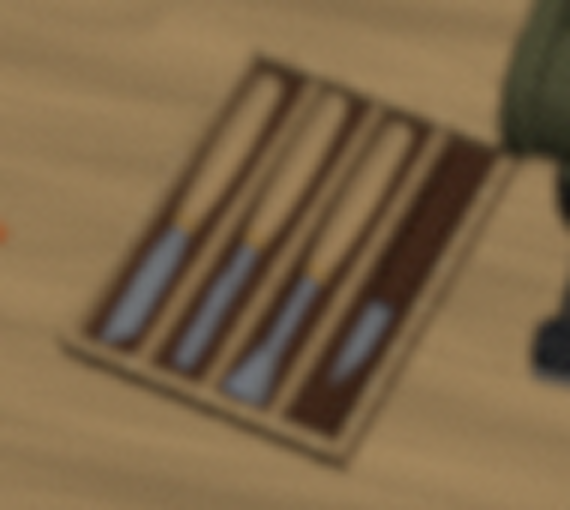

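The fishtail gouge is in the third compartment from the left, with its fan at crop (250,378). I'll move so the wrist camera sees it, closing the fingers on the way.

Call:
apply_moves([
  [255,-0.4,-3.6,0.4,0,0,0],
  [255,-0.4,-3.6,0.4,0,0,0],
  [255,-0.4,-3.6,0.4,0,0,0],
  [255,-0.4,-3.6,0.4,0,0,0],
  [255,-0.4,-3.6,0.4,0,0,0],
  [255,-0.4,-3.6,0.4,0,0,0],
  [255,-0.4,-3.6,0.4,0,0,0],
  [255,-0.4,-3.6,0.4,0,0,0],
  [255,-0.4,-3.6,0.4,0,0,0],
  [255,-0.4,-3.6,0.4,0,0,0],
], grip_force=5)

```text
time_s: 1.15
ee_pos: [0.5096, -0.3614, 0.2703]
eef_rot: [-3.141, -0.0, 1.571]
force: [0.6, 0.3, -0.3]
grip_width: 0.0174
grip_force: 0.0
```

Call:
apply_moves([
  [255,0,0,0,0,0,0],
  [255,0,0,0,0,0,0],
  [255,0,0,0,0,0,0],
])

```text
time_s: 1.45
ee_pos: [0.5102, -0.3591, 0.2702]
eef_rot: [-3.141, -0.0, 1.572]
force: [-0.5, 1.6, 0.3]
grip_width: 0.0006
grip_force: 0.0
```

```bash
python3 - <<'E'
from h import *
import pickle
D=pickle.load(open("d0.pkl","rb"))
i,K,P=D["scene"]; print(hit(256.7,203,K,P,.02).round(3))
i,K,P,c=grab("wrist"); cv2.imwrite("pics/w1.png",i[:,:,::-1]); pickle.dump((i,K,P),open("w1.pkl","wb"))
o=ctrl.get_obs(); print(o["ee_pos"],o["grip_width"],ctrl.tip_reach)
E
```

```text
[ 0.531 -0.279  0.02 ]
[ 0.51027968 -0.3589796   0.27037022] 0.0010150290556427961 0.025
```

View pics/w1.png

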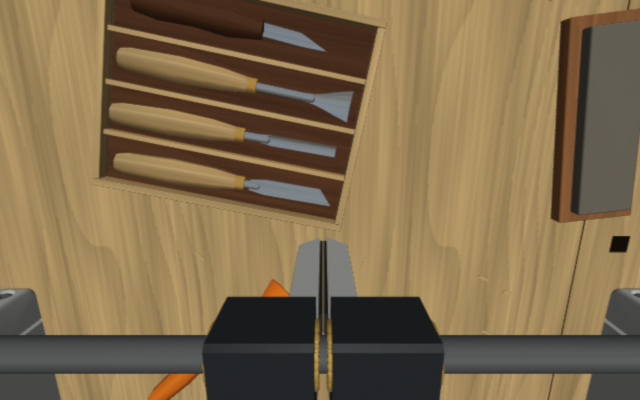

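Wrist view: the fishtail's cutting edge runs from (353,92) to (348,122), the shank starts at (257,86), and the fingers are closed. I'll shift for a second view.

Call:
apply_moves([
  [255,0.5,2,0,0,0,0],
  [255,0.5,2,0,0,0,0],
  [255,0.5,2,0,0,0,0],
  [255,0,0,0,0,0,0],
  [255,0,0,0,0,0,0],
  [255,0,0,0,0,0,0],
])

```text
time_s: 2.1
ee_pos: [0.5249, -0.3003, 0.2705]
eef_rot: [-3.142, 0.0, 1.571]
force: [0.1, -0.5, 0.6]
grip_width: 0.0005
grip_force: 0.0
```

```bash
cat > m.py <<'E'
from h import *
import pickle
def steel(i,guess):
    h=cv2.cvtColor(i,cv2.COLOR_RGB2HSV).astype(int)
    m=((h[...,0]>95)&(h[...,0]<125)&(h[...,1]>25)&(h[...,2]>70)).astype(np.uint8)
    n,l,s,c=cv2.connectedComponentsWithStats(m)
    k=min([j for j in range(1,n) if s[j,4]>150],key=lambda j:np.hypot(*(c[j]-guess)))
    y,x=np.nonzero(l==k); p=np.c_[x,y].astype(float)
    return p
def corners(p):   # two cutting-edge corners = the extremes of the hull at the right end, and shank's left end
    q=cv2.convexHull(p.astype(np.float32))
    t=cv2.minEnclosingTriangle(q)[1].reshape(3,2)
    t=t[np.argsort(t[:,0])]; return t
E
python3 - <<'E'
from m import *
w1=pickle.load(open("w1.pkl","rb"))
i,K,P,c=grab("wrist"); cv2.imwrite("pics/w2.png",i[:,:,::-1]); w2=(i,K,P); pickle.dump(w2,open("w2.pkl","wb"))
z=.015
g2=None
for w,g in((w1,(330,103)),(w2,None)):
    i,K,P=w
    if g is None:
        X=hit(330,103,w1[1],w1[2],z); x=np.linalg.inv(P)@np.r_[X,1]; g=(K@(x[:3]*[1,-1,-1])); g=g[:2]/g[2]
    p=steel(i,np.array(g)); t=corners(p); e=(t[1]+t[2])/2
    print("guess",g,len(p),p.min(0),p.max(0),t.round(1).tolist(),"centroid",p.mean(0).round(1))
    for zz in(.01,.02,.03): print(zz,"edge",hit(*e,K,P,zz).round(4),"cen",hit(*p.mean(0),K,P,zz).round(4),"apex",hit(*t[0],K,P,zz).round(4))
E
```

```text
guess (330, 103) 323 [313. 100.] [348. 120.] [[300.5, 96.19999694824219], [345.5, 120.69999694824219], [348.29998779296875, 106.4000015258789]] centroid [333.5 108.4]
0.01 edge [ 0.5358 -0.2898  0.01  ] cen [ 0.5207 -0.2843  0.01  ] apex [ 0.4841 -0.2713  0.01  ]
0.02 edge [ 0.5352 -0.2896  0.02  ] cen [ 0.5204 -0.2843  0.02  ] apex [ 0.4847 -0.2716  0.02  ]
0.03 edge [ 0.5345 -0.2894  0.03  ] cen [ 0.5202 -0.2842  0.03  ] apex [ 0.4853 -0.2718  0.03  ]
guess [316.6116639  156.36850031] 292 [301. 153.] [334. 171.] [[290.1000061035156, 150.0], [332.0, 173.0], [334.3999938964844, 158.89999389648438]] centroid [320.4 161. ]
0.01 edge [ 0.5359 -0.2903  0.01  ] cen [ 0.5211 -0.2846  0.01  ] apex [ 0.4862 -0.272   0.01  ]
0.02 edge [ 0.5356 -0.2887  0.02  ] cen [ 0.5211 -0.2831  0.02  ] apex [ 0.4871 -0.2708  0.02  ]
0.03 edge [ 0.5353 -0.2871  0.03  ] cen [ 0.5212 -0.2817  0.03  ] apex [ 0.488  -0.2696  0.03  ]
```

View pics/w2.png

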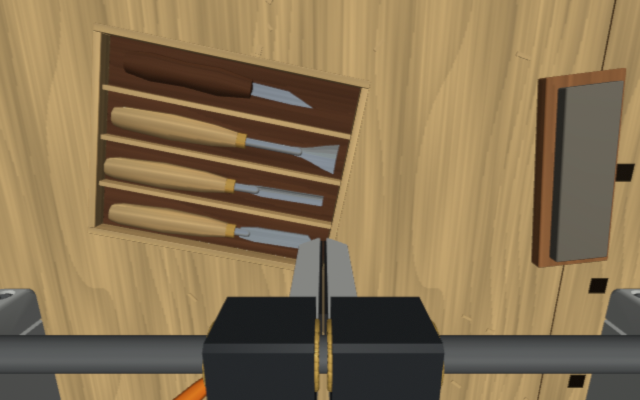

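The fan is at (322,156) in w2. The mask missed its lit half, so I'll loosen it. In the same script I'll measure the boss.

```bash
python3 - <<'E'
from m import *
import m
def steel(i,g):
    a=i.astype(int); k=((a[...,2]>=a[...,0]-5)&(a[...,2]>70)).astype(np.uint8)
    n,l,s,c=cv2.connectedComponentsWithStats(k)
    j=l[int(g[1]),int(g[0])]; y,x=np.nonzero(l==j); return np.c_[x,y].astype(float)
O=[]
for f,g in(("w1",(335,104)),("w2",(322,157))):
    i,K,P=pickle.load(open(f+".pkl","rb")); p=steel(i,g)
    q=cv2.convexHull(p.astype(np.float32)); a=cv2.approxPolyDP(q,3,True).reshape(-1,2)
    print(f,len(p),p.min(0),p.max(0),a.tolist())
    right=a[np.argsort(-a[:,0])][:2]; e=right.mean(0); left=p[p[:,0]<p[:,0].min()+4].mean(0)
    E,L=hit(*e,K,P,.015),hit(*left,K,P,.015); d=(E-L)/np.linalg.norm(E-L)
    print(e,left,"edge",E.round(4),"L",np.linalg.norm(E-L).round(4),"w",np.linalg.norm(hit(*right[0],K,P,.015)-hit(*right[1],K,P,.015)).round(4),"target",(E-.018*d).round(4))
    O.append((P[:3,3],hit(*e,K,P,0)-P[:3,3]))
(o1,d1),(o2,d2)=O
s=np.linalg.lstsq(np.c_[d1,-d2],o2-o1,rcond=None)[0]; print("tri",o1+s[0]*d1,o2+s[1]*d2)
E
```

```text
w1 1195 [257.  83.] [352. 121.] [[347.0, 119.0], [258.0, 90.0], [257.0, 83.0], [352.0, 92.0]]
[349.5 105.5] [258.5  86.5] edge [ 0.5382 -0.2811  0.015 ] L 0.1012 w 0.0291 target [ 0.5205 -0.2776  0.015 ]
w2 1095 [246. 138.] [337. 173.] [[333.0, 172.0], [247.0, 145.0], [246.0, 139.0], [337.0, 146.0]]
[335. 159.] [247.6 141.5] edge [ 0.5378 -0.2815  0.015 ] L 0.1009 w 0.0301 target [ 0.5201 -0.278   0.015 ]
tri [ 0.53796539 -0.28112148  0.01820474] [ 0.53764547 -0.28103961  0.0181821 ]
```

Target is (0.520, -0.278, 0.018). I'll move over it, then go down to TCP z 0.068, which puts the tips 25 mm above the blade.

Call:
apply_moves([
  [255,-0.5,2.2,0,0,0,0],
  [255,0,0,-2.5,0,0,0],
  [255,0,0,-2.5,0,0,0],
  [255,0,0,-2.5,0,0,0],
  [255,0,0,-2.5,0,0,0],
  [255,0,0,-2.5,0,0,0],
  [255,0,0,-2.5,0,0,0],
  [255,0,0,-2.5,0,0,0],
  [255,0,0,-1.7,0,0,0],
  [255,0,0,-1.0,0,0,0],
])

```text
time_s: 3.15
ee_pos: [0.5193, -0.2783, 0.0668]
eef_rot: [-3.14, -0.001, 1.57]
force: [-0.1, 0.2, 0.4]
grip_width: 0.0006
grip_force: 0.0
```

Call:
apply_moves([
  [255,0,0,0,0,0,0],
  [255,0,0,0,0,0,0],
  [255,0,0,0,0,0,0],
  [255,0,0,0,0,0,0],
])

```text
time_s: 3.55
ee_pos: [0.5203, -0.2783, 0.0693]
eef_rot: [3.14, 0.001, 1.571]
force: [0.3, -0.0, 0.5]
grip_width: 0.0005
grip_force: 0.0
```

```bash
python3 - <<'E'
from h import *
i,K,P,c=grab("wrist"); j,_,_,_=grab("side")
cv2.imwrite("pics/w3.png",i[:,:,::-1]); print(ctrl.get_obs()["ee_pos"])
E
```

```text
[ 0.52018201 -0.27809737  0.06899685]
```

View pics/w3.png

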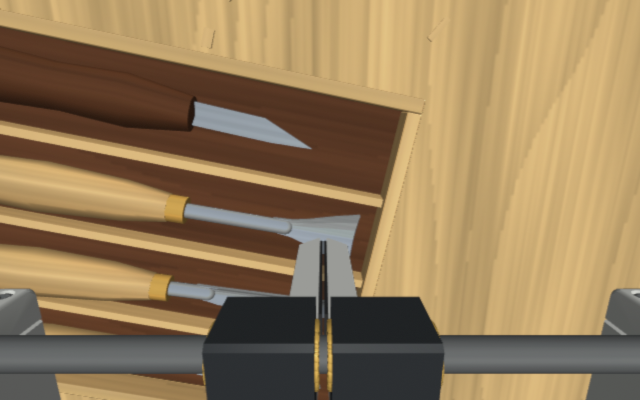

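The fingertips point at the fan, whose upper corner is at (360,215). I'll check the height by triangulating that corner.

```bash
python3 - <<'E'
from m import *
i,K,P,c=grab("wrist")
a=[(pickle.load(open(f+".pkl","rb"))[1:],g) for f,g in(("w1",(352.8,91.7)),("w2",(339,144.5)))]+[((K,P),(360,215.5))]
A=np.zeros((3,3));b=np.zeros(3)
for (K,P),g in a:
    o=P[:3,3];d=hit(*g,K,P,0)-o;d/=np.linalg.norm(d);M=np.eye(3)-np.outer(d,d);A+=M;b+=M@o
X=np.linalg.solve(A,b);print(X)
for (K,P),g in a: print(hit(*g,K,P,X[2])-X)
# boss from first wrist picture
i,K,P=pickle.load(open("d0.pkl","rb"))["wrist"]
e=cv2.Canny(cv2.GaussianBlur(i[:80,255:345],(3,3),0),15,40); p=np.argwhere(e)[:,::-1]+[255,0]
r=np.hypot(*(p-[300,36]).T); p=p[(r>27)&(r<39)]; el=cv2.fitEllipse(p.astype(np.float32)); print(el,hit(*el[0],K,P,.045))
E
```

```text
[ 0.54212999 -0.26609976  0.01024661]
[-2.85799756e-04 -3.32590058e-04 -1.73472348e-17]
[ 1.86645578e-04  5.80078431e-04 -1.73472348e-17]
[ 1.03485192e-04 -2.69933123e-04  1.04083409e-17]
((299.2907409667969, 35.29879379272461), (64.38770294189453, 71.22705078125), 167.9093780517578) [0.52784836 0.13640179 0.045     ]
```

The corner is at z ≈ 0.010 and the earlier estimate was 0.018. I'll lower 5 mm so the tips stay 2–3 cm above the blade for either value, then hold.

Call:
apply_moves([
  [255,0,0,-0.5,0,0,0],
  [255,0,0,0,0,0,0],
  [255,0,0,0,0,0,0],
  [255,0,0,0,0,0,0],
  [255,0,0,0,0,0,0],
  [255,0,0,0,0,0,0],
  [255,0,0,0,0,0,0],
  [255,0,0,0,0,0,0],
  [255,0,0,0,0,0,0],
  [255,0,0,0,0,0,0],
])

```text
time_s: 4.7
ee_pos: [0.52, -0.278, 0.0635]
eef_rot: [3.142, 0.0, 1.571]
force: [-0.6, -0.4, 0.1]
grip_width: 0.0009
grip_force: 0.0
```

Call:
apply_moves([
  [255,0,0,0,0,0,0],
  [255,0,0,0,0,0,0],
  [255,0,0,0,0,0,0],
  [255,0,0,0,0,0,0],
  [255,0,0,0,0,0,0],
  [255,0,0,0,0,0,0],
  [255,0,0,0,0,0,0],
  [255,0,0,0,0,0,0],
  [255,0,0,0,0,0,0],
  [255,0,0,0,0,0,0],
])

```text
time_s: 5.7
ee_pos: [0.52, -0.278, 0.0635]
eef_rot: [-3.142, 0.0, 1.571]
force: [0.7, -1.1, -1.0]
grip_width: 0.0005
grip_force: 0.0
```

Call:
apply_moves([
  [255,0,0,0,0,0,0],
  [255,0,0,0,0,0,0],
  [255,0,0,0,0,0,0],
  [255,0,0,0,0,0,0],
  [255,0,0,0,0,0,0],
  [255,0,0,0,0,0,0],
  [255,0,0,0,0,0,0],
  [255,0,0,0,0,0,0],
  [255,0,0,0,0,0,0],
  [255,0,0,0,0,0,0],
])

```text
time_s: 6.7
ee_pos: [0.52, -0.278, 0.0635]
eef_rot: [3.142, 0.0, 1.571]
force: [-0.4, -0.4, 0.7]
grip_width: 0.0007
grip_force: 0.0
```

Call:
apply_moves([
  [255,0,0,3,0,0,0],
  [255,0,0,4,0,0,0],
  [255,0,0,4,0,0,0],
  [255,0,0,4,0,0,0],
  [255,0,0,4,0,0,0],
  [255,0,0,1.5,0,0,0],
  [255,0.1,3.5,0,0,0,0],
  [255,0.1,3.5,0,0,0,0],
  [255,0.1,3.5,0,0,0,0],
  [255,0.1,3.5,0,0,0,0],
])

```text
time_s: 7.7
ee_pos: [0.5238, -0.1367, 0.2685]
eef_rot: [3.141, 0.0, 1.571]
force: [0.7, -0.3, -0.2]
grip_width: 0.0009
grip_force: 0.0
```

Call:
apply_moves([
  [255,0.1,3.5,0,0,0,0],
  [255,0.1,3.5,0,0,0,0],
  [255,0.1,3.5,0,0,0,0],
  [255,0,3.5,0,0,0,0],
  [255,0,3.5,0,0,0,0],
  [255,0,2.5,0,0,0,0],
  [255,0,0,0,0,0,0],
  [255,0,0,0,0,0,0],
  [255,0,0,0,0,0,0],
])

```text
time_s: 8.6
ee_pos: [0.527, 0.0611, 0.2684]
eef_rot: [-3.142, 0.0, 1.57]
force: [-0.6, -0.2, 0.9]
grip_width: 0.0007
grip_force: 0.0
```

```bash
python3 - <<'E'
from m import *
i,K,P,c=grab("wrist"); cv2.imwrite("pics/w4.png",i[:,:,::-1]); pickle.dump((i,K,P),open("w4.pkl","wb"))
print(ctrl.get_obs()["ee_pos"])
x=np.linalg.inv(P)@[.5278,.1364,.045,1]; g=K@(x[:3]*[1,-1,-1]); print(g[:2]/g[2])
E
```

```text
[0.52704795 0.06103763 0.26843113]
[324.70511368 108.01380621]
```

View pics/w4.png

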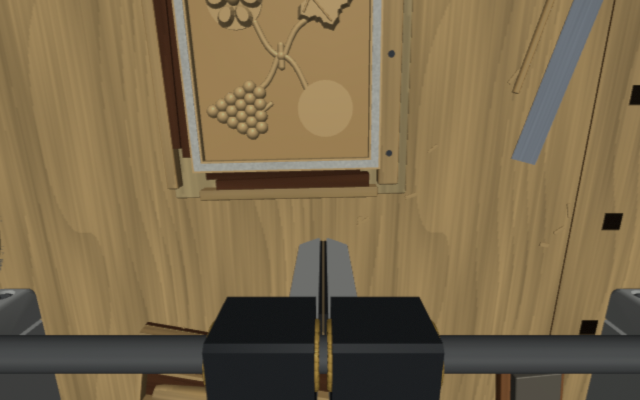

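The plain boss is at (325,108), as predicted. I'll move over it, descend to TCP z 0.095 and hold.

Call:
apply_moves([
  [255,0.1,2.5,0,0,0,0],
  [255,0,3,0,0,0,0],
  [255,0,2,0,0,0,0],
  [255,0,0,-3,0,0,0],
  [255,0,0,-3,0,0,0],
  [255,0,0,-3,0,0,0],
  [255,0,0,-3,0,0,0],
  [255,0,0,-2.5,0,0,0],
  [255,0,0,-1.8,0,0,0],
  [255,0,0,-1.0,0,0,0],
])

```text
time_s: 9.65
ee_pos: [0.5277, 0.136, 0.0939]
eef_rot: [-3.14, 0.0, 1.57]
force: [0.8, 0.1, 0.2]
grip_width: 0.0006
grip_force: 0.0
```

Call:
apply_moves([
  [255,0,0,0,0,0,0],
  [255,0,0,0,0,0,0],
  [255,0,0,0,0,0,0],
  [255,0,0,0,0,0,0],
  [255,0,0,0,0,0,0],
])

```text
time_s: 10.15
ee_pos: [0.5282, 0.137, 0.096]
eef_rot: [3.141, -0.0, 1.571]
force: [0.8, -0.8, 0.1]
grip_width: 0.0004
grip_force: 0.0
```

```bash
python3 - <<'E'
from m import *
i,K,P,c=grab("wrist"); cv2.imwrite("pics/w5.png",i[:,:,::-1])
t=np.linspace(0,2*np.pi,5)[:-1]
for a in t:
    x=np.linalg.inv(P)@[.528+.028*np.cos(a),.136+.028*np.sin(a),.045,1]; g=K@(x[:3]*[1,-1,-1]); print((g[:2]/g[2]).round())
E
```

```text
[370. 239.]
[324. 195.]
[278. 239.]
[324. 281.]
```

View pics/w5.png

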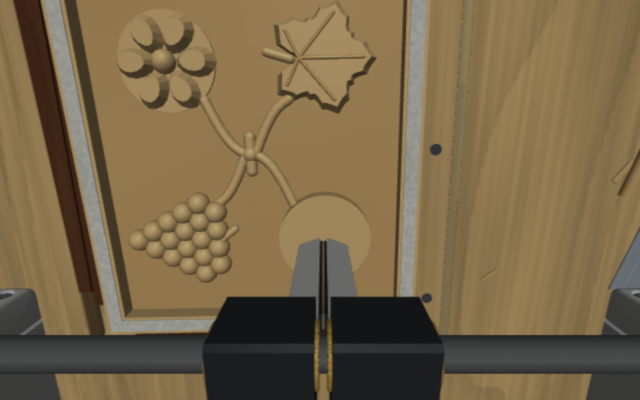

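The boss rim (279–371, top 194) matches the projected rim (278–370, 195), so the tips are centred over it. I'll hold here and then hand in.

Call:
apply_moves([
  [255,0,0,-0.1,0,0,0],
  [255,0,0,0,0,0,0],
  [255,0,0,0,0,0,0],
  [255,0,0,0,0,0,0],
  [255,0,0,0,0,0,0],
  [255,0,0,0,0,0,0],
  [255,0,0,0,0,0,0],
  [255,0,0,0,0,0,0],
  [255,0,0,0,0,0,0],
  [255,0,0,0,0,0,0],
])

```text
time_s: 11.2
ee_pos: [0.528, 0.137, 0.0944]
eef_rot: [-3.142, 0.0, 1.571]
force: [-1.2, 0.6, 0.1]
grip_width: 0.0006
grip_force: 0.0
```

Call:
apply_moves([
  [255,0,0,0,0,0,0],
  [255,0,0,0,0,0,0],
  [255,0,0,0,0,0,0],
  [255,0,0,0,0,0,0],
  [255,0,0,0,0,0,0],
  [255,0,0,0,0,0,0],
  [255,0,0,0,0,0,0],
  [255,0,0,0,0,0,0],
  [255,0,0,0,0,0,0],
  [255,0,0,0,0,0,0],
])

```text
time_s: 12.2
ee_pos: [0.528, 0.137, 0.0944]
eef_rot: [-3.142, 0.0, 1.571]
force: [-0.1, -0.3, 0.5]
grip_width: 0.0005
grip_force: 0.0
```

Call:
apply_moves([
  [255,0,0,0,0,0,0],
  [255,0,0,0,0,0,0],
  [255,0,0,0,0,0,0],
  [255,0,0,0,0,0,0],
  [255,0,0,0,0,0,0],
  [255,0,0,0,0,0,0],
  [255,0,0,0,0,0,0],
  [255,0,0,0,0,0,0],
])

```text
time_s: 13.0
ee_pos: [0.528, 0.137, 0.0944]
eef_rot: [-3.142, -0.0, 1.571]
force: [0.3, 0.7, -0.9]
grip_width: 0.0004
grip_force: 0.0
```

```bash
python3 -c "
from station import ctrl
print(ctrl.get_obs()['ee_pos']); print(ctrl.hand_in())"
```

```text
[0.52798989 0.13698533 0.0944243 ]
the job is handed in; nothing more can be done
None
```

The arm pointed at the fishtail gouge's blade for about 3 s, rose clear, then pointed at the plain boss for over 2 s, and the job was handed in still pointing there at 13 s, with no contact forces seen; no verdict was returned.

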